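# Start the thread of a canister lid and screw it home

### The job

Close the grey canister with its loose aluminium screw lid. Set the lid level on the canister's mouth with its grip bar in line with the two ears, turn it backward (counter-clockwise from above) until you feel it drop into the start of the thread, then turn it forward (clockwise) until it is fully home, and let go.

Things in the scene. Friction and masses are not known exactly. Their poses are not given: they have to be found in the camera images.
- canister: Grey steel canister with a brass threaded neck, upright and screwed to the bench (it cannot move). Origin: centre of its underside, z up. Foot flange 100 mm across, body 76 mm across up to the shoulder at 70 mm; the neck ends at 92 mm above the origin and is 62 mm across over its thread. Two small ears stick out along +x and -x.
- ear (a point): Outer end of the +x ear of the canister, 51 mm from its axis, 50 mm above the bench; the other ear is opposite. Each steel ear is 12 mm wide and 18 mm high.
- ledge (a point): On the canister's axis, 88 mm above the bench: the flat top ledge of the neck, on which the lid's lugs rest at first. Four thread starts, 90 degrees apart, not fixed to the ears: from a lid with its bar in line with the ears the start lies 26 to 46 degrees counter-clockwise (from above). A stop bars turning back past it; turning forward before the drop meets another stop.
- seat (a point): On the canister's axis, 73.6 mm above the bench: where the lid's origin lies when screwed home. The lid drops 5 to 8 mm at the thread start, anywhere in a window 14 degrees wide; from there turning clockwise lowers it 0.12 mm per degree to a stop 43 to 57 degrees on. The thread has 1.5 mm of play up and down.
- lid: Loose round knurled aluminium screw lid, 75 mm across, 24 mm high, 0.13 to 0.24 kg, with a dark grip bar on top, lying right way up on the bench. Origin: centre of the skirt's lower rim, z up. Open below: 68 mm inside, 20 mm deep (3 mm clearance round the neck). Its origin is 86 mm above the bench when it rests on the ledge, about 79.6 mm when dropped in, 73.6 mm when home.
- bar_top (a point): Centre of the top of the lid's dark steel grip bar, 49 mm above the lid's origin. The bar is 60 mm long along the lid's x axis, 12 mm thick along its y axis and stands 25 mm above the lid's flat top.
- lug (a point): One of four lugs inside the lid's skirt, 30 mm from the axis under the +x end of the bar, its underside 2 mm above the rim; the others are at 90, 180 and 270 degrees, so the bar may be in line with the ears either way round.
- start_line (a point): On the canister's axis at the ledge, 88 mm above the bench; its x axis points 36 degrees counter-clockwise (from above) of the canister's x axis: the middle of the range of bar directions, 26 to 46 degrees, at which the lid may find the thread start and drop.
Not all that is in view belongs to the job. What is shaped like the canister but blue is not meant.

How it is judged:
On the way, in this order (a step that is already met when the one before it is completed fails the run):
1. the lid rests level on the ledge of the mouth, its bar within 14 degrees of the line of the ears, not yet in the thread (horizontal distance between lid and canister below 0.005 m and z of lid in the frame of canister between 0.084 and 0.0885 m and angle between lid's own z axis and vertical below 0.08 rad and angle between the x axis of lid and the x axis of canister, either way round below 0.24 rad), for 0.2 s.
2. the lid, turned backward from the ears (bar within 0.42 rad of the start line), has dropped into the start of the thread (horizontal distance between lid and canister below 0.005 m and z of lid in the frame of canister between 0.0763 and 0.0815 m and angle between lid's own z axis and vertical below 0.08 rad and angle between the x axis of lid and the x axis of start_line, either way round below 0.42 rad), for 0.1 s.
At the end, for the whole second after the job is handed in: The lid is screwed home on the canister: its rim 73.6 mm (less than 75.9 mm) above the canister's underside, within 5 mm of its axis, level within 0.06 rad, at rest and released (z of lid in the frame of canister below 0.0759 m and horizontal distance between lid and canister below 0.005 m and angle between lid's own z axis and vertical below 0.06 rad and linear speed of lid below 0.02 m/s); the robot touches nothing.
It also fails if it takes over 45 s, if anything falls off the work surface, if the arm or the gripper's body presses on something with over 40 N, if the wrist force passes 120 N, or if a joint passes its speed limit or range.

### The arm

A 7-joint arm with a two-finger parallel gripper is mounted at the origin on the work surface; the furniture and walls round the work are solid. World frame = base frame: x ahead of the robot, y to its left, z up, the work surface at z = 0. Lengths are in m, angles in rad, forces in N, time in s.
With the tool pointing down it reaches from about 0.425 to 0.875 m from the base axis. Payload 4.7 kg.
Tool frame: the origin (TCP) lies on the centre line of the jaws, within the pads' length; the fingertips stand 19 mm ahead of it and the grasp point (between the pads) is the TCP; x points along the fingers, z is the direction in which the jaws open and shut, and the axes are right-handed (so a half turn about x gives the same grasp; the last joint's range is limited). The gripper opens to 87 mm and grips with 3 to 60 N. Pads are 19 mm wide; open, the fingers measure 117 mm over their backs; the gripper's body (75 mm by 190 mm) begins 51 mm behind the grasp point.
Start: joints at [1.246, 0.321, -0.07, 1.45, 0.023, 1.371, -0.057], TCP at [0.216, -0.613, 0.242] pointing down, gripper open.
Joint ranges: [-2.86, 2.86], [-0.3, 2.09], [-1.38, 1.24], [0.06, 2.45], [-1.56, 4.7], [0.09, 2.05], [-2.69, 2.69]. Speed limits (rad/s): [2.57, 2.57, 3.14, 3.14, 3.14, 3.14, 3.14].

### API

Orientations are given as a rotation vector (axis times angle).
In Python, from bench import get_state, get_image, camera_info, close_job gives the robot as it stands.
- The arm moves only by the tool jog_arm, never from a script. Its argument "targets" is a list of rows, each a list of 7 numbers: the turn, a rotation vector about the tool's x, y, z in degrees, then the shift along the tool's x, y, z in cm, then the finger opening in cm, from 0 to 8.7. In form: [[wx, wy, wz, tx, ty, tz, jaw], ...]. A call has 1 to 10 rows; each row shifts and turns the commanded pose from where the row before left it, along the tool's axes as they then stand; what a row does not reach is not made up. A row lasts 1/8 s, in which the tool goes at most 62.5 mm and 10.7 degrees, less where a joint would pass 70% of its speed; a pose out of reach is approached as far as the arm can. A call is refused whole if a number of a shift passes 6.25 or a number of a turn 10.7, either way. A call with a gripper value outside its range is refused whole. The fingers move at their own pace and stop on an object; "squeeze" is the grip in N (left out, the last holds). Time passes only in rows, so rows that do not move let the fingers close. It gives the time, the measured TCP pose, the force and the opening at its end, in the units of the state.
- get_state(): the state, without advancing time (a new reading comes with each control period).
- get_image(name): name is "scene" or "top" or "wrist"; returns (picture, depth): 420x560x3 uint8, red, green, blue; 420x560 float32, m along the optical axis (not along the pixel's ray), 0 where there is no reading.
- camera_info(name): a dict with "intrinsics" (3x3 intrinsics, pixels), "world_from_camera" (4x4, takes a point from camera to world coordinates); the wrist camera has in their place "mount" (4x4, takes a point from camera to tool coordinates, whose origin is the TCP and whose axes are the tool frame's). Camera axes: x right, y up, looking along -z (the intrinsics and any distortion apply to the point x, -y, -z); pixel columns grow to the right and rows downward; lengths in m; the calibration is good to about 2 mm. A picture is of the moment at which its call begins: read the wrist's pose just before it. camera_info takes no time and is no camera call.
- close_job(): hands the job in, once; it reports no verdict.
The state is a dict: "time": time; "joint_positions": joint angles; "qd": joint speeds; "joint_torque": joint torques, N m; "position": TCP position; "tool_rot": TCP orientation; "ft_force": force on the tool from outside, world axes, zero at the start; "torque": the same for the moment, N m; "grip_width": opening from 0.0 (shut) to 1.0 (fully open).
Only numpy, scipy, OpenCV 4.12 (cv2) and the standard library are available. Lean on these libraries where they do the work, as an engineer would, in place of code of your own. Each camera call takes 0.05 s, during which the arm holds its last target.

## Working session

There is one attempt and no reset: what is moved stays moved. The work goes in short steps, Python scripts to look and compute and a tool call to move; the robot and the scene stay as the last step left them, time stands still between calls to the robot, and variables do not carry over. Pictures are saved under pics/ and viewed, and the job is handed in when it is done.

Besides the shell and the picture viewer there is one more tool, called after ">>>" by a JSON object that holds its "api" and its "payload", one argument or row to a line. jog_arm: Moves the arm, as the interface text tells. Its arguments: {"type":"object","properties":{"targets":{"type":"array"},"squeeze":{"type":"number"}},"required":["targets"]}

```bash
ls; mkdir -p pics
python3 - <<'E'
from bench import *
import cv2,numpy as np
print(get_state())
for n in ["scene","top","wrist"]:
    print(n,camera_info(n))
    p,d=get_image(n); cv2.imwrite(f"pics/{n}0.png",p[:,:,::-1]); np.save(f"pics/{n}0.npy",d)
E
```

```text
pics
{'time': 0.0, 'joint_positions': array([ 1.24606143,  0.32181934, -0.07004324,  1.45168092,  0.02263169,
        1.37080757, -0.0569153 ]), 'qd': array([ 0.00058264, -0.0010162 , -0.00050705, -0.00340815, -0.00081233,
        0.00061255, -0.00061106]), 'joint_torque': array([ 3.09441680e-05, -4.91287422e+01, -4.04000301e-01, -3.12528741e+01,
       -6.40635495e-02,  4.37452400e-02,  2.13025046e-04]), 'position': array([ 0.2157982 , -0.61257711,  0.24046058]), 'tool_rot': array([ 0.95714334,  1.35234792, -0.95549738]), 'ft_force': array([-0.38231341, -0.46247664, -0.61371812]), 'torque': array([ 0.00828138, -0.02232996,  0.00948836]), 'grip_width': 0.9976436240501924}
scene {'intrinsics': array([[418.38915062,   0.        , 272.61200129],
       [  0.        , 418.38915062, 209.14786425],
       [  0.        ,   0.        ,   1.        ]]), 'world_from_camera': array([[-0.52170135,  0.72156296, -0.45516437,  0.05663015],
       [-0.85311052, -0.43780447,  0.28377753,  0.54039007],
       [ 0.00549035,  0.53635263,  0.84397613,  0.80166623],
       [ 0.        ,  0.        ,  0.  
[... 387 characters left out ...]
,
       [ 2.10672837e-04,  7.21400190e-02,  9.97394492e-01,
         9.37476237e-01],
       [ 0.00000000e+00,  0.00000000e+00,  0.00000000e+00,
         1.00000000e+00]])}
wrist {'intrinsics': array([[336.58776958,   0.        , 275.18925592],
       [  0.        , 336.58776958, 209.98999148],
       [  0.        ,   0.        ,   1.        ]]), 'mount': array([[ 1.73383217e-04,  2.99741370e-01, -9.54020482e-01,
        -1.44069275e-01],
       [-1.47885171e-04,  9.54020494e-01,  2.99741347e-01,
         8.38263220e-02],
       [ 9.99999974e-01,  8.91153634e-05,  2.09738446e-04,
        -1.21511240e-03],
       [ 0.00000000e+00,  0.00000000e+00,  0.00000000e+00,
         1.00000000e+00]])}
```

View pics/scene0.png

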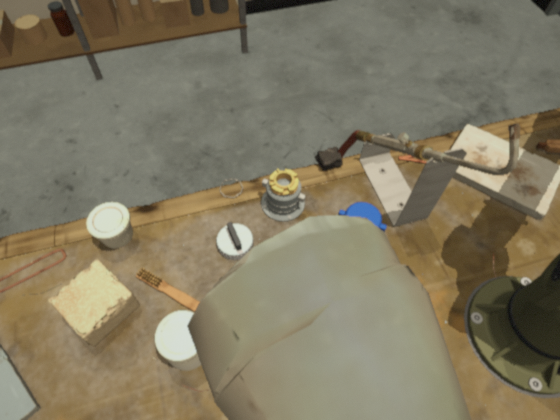

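View pics/top0.png

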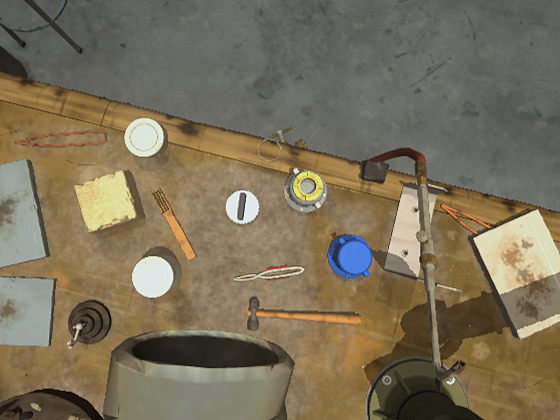

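View pics/wrist0.png

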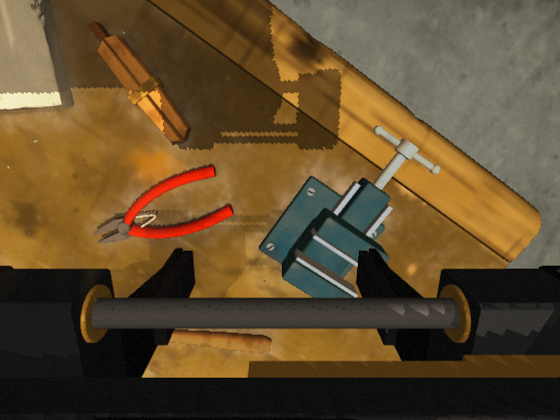

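```bash
cat > h.py <<'E'
from bench import *
import cv2,numpy as np
from scipy.spatial.transform import Rotation as R
def pts(name,d,T=None):
    ci=camera_info(name); K=ci["intrinsics"]; T=ci.get("world_from_camera",T)
    v,u=np.mgrid[:d.shape[0],:d.shape[1]]
    P=np.stack([(u-K[0,2])/K[0,0]*d,-(v-K[1,2])/K[1,1]*d,-d],-1)
    W=P@T[:3,:3].T+T[:3,3]; W[d==0]=np.nan; return W
def wristT(s):
    T=np.eye(4);T[:3,:3]=R.from_rotvec(s["tool_rot"]).as_matrix();T[:3,3]=s["position"]
    return T@camera_info("wrist")["mount"]
E
python3 - <<'E'
from h import *
np.set_printoptions(precision=3,suppress=True)
W=pts("top",np.load("pics/top0.npy"))
for n,(u,v) in dict(lid=(232,205),bar=(242,207),mouth=(308,187),neck=(295,178),blue=(352,255),pipe1=(423,180),pipe2=(430,260),pipe3=(434,320),pipe4=(440,360),pipe5=(452,367),dk=(375,170),red=(405,155),pot=(200,380),potrim=(120,370),plate=(400,240),white=(150,275),white2=(145,137),hammer=(252,315),bench=(300,230),base=(378,400),baseinner=(420,400),wood=(520,270)).items(): print(n,W[v,u])
print(R.from_rotvec(get_state()["tool_rot"]).as_matrix())
W=pts("scene",np.load("pics/scene0.npy"))
for n,(u,v) in dict(pot=(320,330),pottop=(320,230),bar=(234,236),neck=(284,180)).items(): print(n,W[v,u])
for n in["scene","top"]:
    W=pts(n,np.load(f"pics/{n}0.npy")); z=W[...,2]
    cv2.imwrite(f"pics/{n}h.png",cv2.applyColorMap(np.nan_to_num(np.clip(z/0.8,0,1)*255).astype(np.uint8),cv2.COLORMAP_JET))
E
```

```text
lid [0.461 0.41  0.023]
bar [0.454 0.385 0.049]
mouth [0.494 0.241 0.07 ]
neck [0.513 0.269 0.08 ]
blue [0.348 0.151 0.074]
pipe1 [ 0.505 -0.002  0.082]
pipe2 [0.344 0.043 0.227]
pipe3 [0.255 0.063 0.291]
pipe4 [0.206 0.072 0.332]
pipe5 [0.215 0.08  0.393]
dk [0.536 0.087 0.033]
red [ 0.591 -0.015 -0.075]
pot [0.216 0.401 0.434]
potrim [0.217 0.512 0.398]
plate [0.378 0.028 0.004]
white [0.313 0.572 0.092]
white2 [0.608 0.594 0.067]
hammer [0.216 0.367 0.023]
bench [ 0.404  0.256 -0.002]
base [0.026 0.09  0.011]
baseinner [0.06  0.027 0.103]
wood [ 0.308 -0.233  0.022]
[[-0.001  0.943  0.332]
 [ 0.001  0.332 -0.943]
 [-1.    -0.    -0.001]]
pot [0.125 0.448 0.437]
pottop [0.211 0.386 0.428]
bar [0.451 0.388 0.044]
neck [0.503 0.233 0.068]
```

View pics/toph.png

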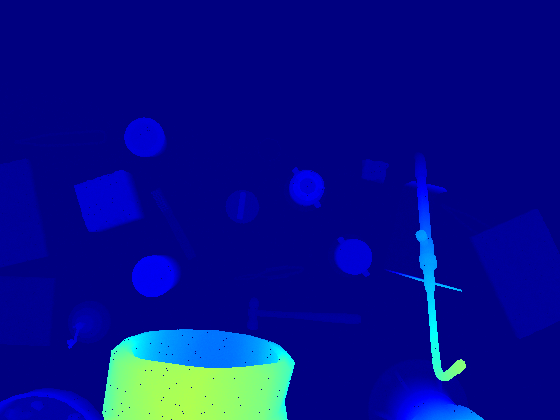

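Run:
```python
from h import *
np.set_printoptions(precision=3,suppress=True)
for n in["scene","top"]:
    W=pts(n,np.load(f"pics/{n}0.npy")).reshape(-1,3)
    m=(W[:,1]>0.14)&(W[:,2]>.12)
    Q=W[m]; print(n,len(Q),np.nanmin(Q,0),np.nanmax(Q,0))
    for lo in np.arange(.12,.6,.04):
        q=Q[(Q[:,2]>=lo)&(Q[:,2]<lo+.04)]
        if len(q): print(round(lo,2),len(q),q.min(0),q.max(0), 'az',np.degrees(np.arctan2(q[:,1],q[:,0])).min(), 'rmax',np.hypot(q[:,0],q[:,1]).max())
    # pipe etc.
    Q=W[(W[:,1]<.14)&(W[:,1]>-.3)&(W[:,2]>.12)&(W[:,0]>.13)]
    for lo in np.arange(.12,.6,.04):
        q=Q[(Q[:,2]>=lo)&(Q[:,2]<lo+.04)]
        if len(q): print(' p',round(lo,2),len(q),q.min(0),q.max(0))
for n,b in(("top",(220,160,340,240)),("scene",(200,150,320,270))):
    p=cv2.imread(f"pics/{n}0.png")[b[1]:b[3],b[0]:b[2]]
    cv2.imwrite(f"pics/{n}c.png",cv2.resize(p,None,fx=6,fy=6,interpolation=cv2.INTER_CUBIC)[:600,:800] if n=="top" else cv2.resize(p,None,fx=5,fy=5,interpolation=cv2.INTER_CUBIC))
```

```text
scene 42539 [-0.004  0.291  0.307] [0.232 0.557 0.443]
0.28 16 [0.149 0.553 0.307] [0.181 0.556 0.32 ] az 71.9066142176357 rmax 0.5812947398493079
0.32 1190 [-0.004  0.291  0.32 ] [0.228 0.557 0.36 ] az 55.77549213671862 rmax 0.5907443537218582
0.36 7529 [-0.004  0.297  0.36 ] [0.232 0.549 0.4  ] az 55.70105304205463 rmax 0.580698663976886
0.4 33560 [0.019 0.322 0.4  ] [0.232 0.524 0.44 ] az 57.096961825563156 rmax 0.5558805359488643
0.44 244 [0.129 0.417 0.44 ] [0.167 0.451 0.443] az 68.18666525800444 rmax 0.47018633622688244
 p 0.12 560 [ 0.287 -0.01   0.12 ] [0.454 0.068 0.16 ]
 p 0.16 580 [ 0.287 -0.01   0.16 ] [0.407 0.068 0.2  ]
 p 0.2 754 [ 0.287 -0.01   0.2  ] [0.393 0.068 0.24 ]
 p 0.24 265 [0.249 0.002 0.24 ] [0.314 0.067 0.28 ]
 p 0.28 209 [0.206 0.059 0.28 ] [0.263 0.079 0.32 ]
 p 0.32 203 [0.183 0.072 0.321] [0.217 0.085 0.36 ]
 p 0.36 355 [0.184 0.07  0.36 ] [0.224 0.086 0.4  ]
 p 0.4 81 [0.208 0.066 0.4  ] [0.223 0.079 0.408]
top 15390 [0.125 0.284 0.187] [0.236 0.552 0.442]
0.16 1701 [0.156 0.358 0.187] [0.226 0.488 0.2  ] az 59.26886011487293 rmax 0.5379182865176155

[... 376 characters left out ...]
36 2067 [0.138 0.295 0.36 ] [0.236 0.548 0.4  ] az 54.30621957776251 rmax 0.5826727528011495
0.4 7956 [0.155 0.322 0.4  ] [0.234 0.518 0.44 ] az 56.485425047866094 rmax 0.5563677197788551
0.44 10 [0.173 0.411 0.44 ] [0.181 0.425 0.442] az 66.63154135345081 rmax 0.46192442325527894
 p 0.12 261 [ 0.295 -0.006  0.12 ] [0.461 0.068 0.16 ]
 p 0.16 188 [ 0.295 -0.005  0.16 ] [0.413 0.069 0.2  ]
 p 0.2 621 [ 0.291 -0.008  0.2  ] [0.397 0.068 0.24 ]
 p 0.24 336 [0.26  0.002 0.24 ] [0.318 0.067 0.28 ]
 p 0.28 279 [0.213 0.057 0.28 ] [0.27 0.08 0.32]
 p 0.32 223 [0.187 0.07  0.32 ] [0.221 0.086 0.36 ]
 p 0.36 192 [0.187 0.072 0.361] [0.227 0.085 0.4  ]
 p 0.4 99 [0.212 0.067 0.4  ] [0.227 0.079 0.409]
```

View pics/topc.png

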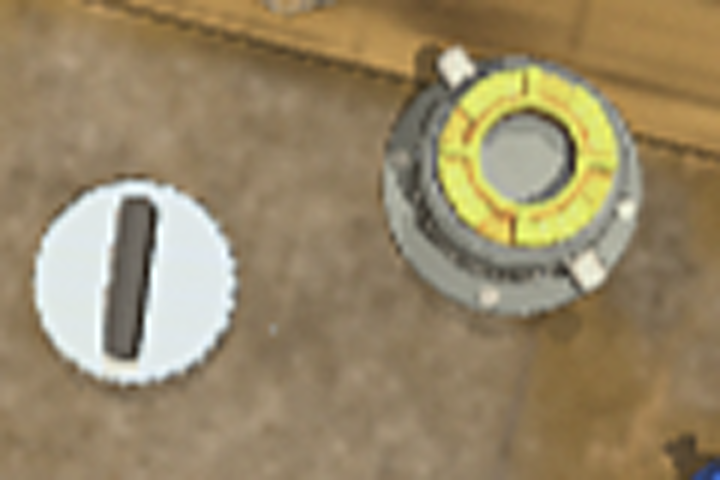

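View pics/scenec.png

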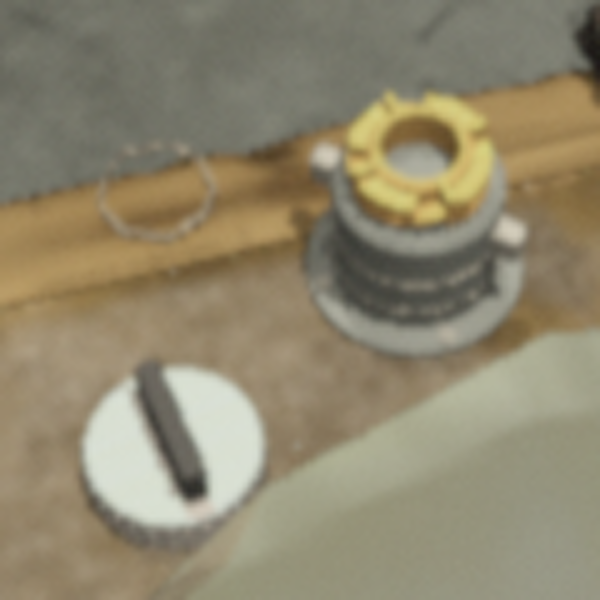

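```bash
cat >> h.py <<'E'
def ray(ci_K,T,u,v):
    d=np.array([(u-ci_K[0,2])/ci_K[0,0],-(v-ci_K[1,2])/ci_K[1,1],-1.]); return T[:3,3],T[:3,:3]@d
def atz(K,T,uv,z):
    o,d=ray(K,T,*uv); return o+d*(z-o[2])/d[2]
def meet(rays):
    A=np.zeros((3,3));b=np.zeros(3)
    for o,d in rays:
        d=d/np.linalg.norm(d);P=np.eye(3)-np.outer(d,d);A+=P;b+=P@o
    p=np.linalg.solve(A,b)
    return p,[np.linalg.norm(np.cross(p-o,d/np.linalg.norm(d))) for o,d in rays]
E
python3 - <<'E'
from h import *
np.set_printoptions(precision=4,suppress=True)
ct=camera_info("top");cs=camera_info("scene")
rt=lambda u,v:ray(ct["intrinsics"],ct["world_from_camera"],u,v)
rs=lambda u,v:ray(cs["intrinsics"],cs["world_from_camera"],u,v)
T=lambda x,y:(x/6+220-.4,y/6+160-.4); S=lambda x,y:(x/5+200-.4,y/5+150-.4)
a=meet([rt(*T(138,203)),rs(*S(149,367))]);b=meet([rt(*T(121,354)),rs(*S(194,490))])
print('bar',a,b,np.degrees(np.arctan2(*(a[0]-b[0])[[1,0]])),(a[0]+b[0])/2, np.linalg.norm(a[0]-b[0]))
a=meet([rt(*T(455,63)),rs(*S(325,157))]);b=meet([rt(*T(590,270)),rs(*S(510,234))])
print('ears',a,b,np.degrees(np.arctan2(*(a[0]-b[0])[[1,0]])),(a[0]+b[0])/2,np.linalg.norm(a[0]-b[0]))
a=meet([rt(*T(527,156)),rs(*S(421,144))]);print('mouth',a)
s=get_state(); W=pts("wrist",np.load("pics/wrist0.npy"),wristT(s))
for u,v in((30,50),(160,90),(170,200),(330,200),(400,160),(330,50),(250,120)): print(u,v,W[v,u])
W=np.concatenate([pts(n,np.load(f"pics/{n}0.npy")).reshape(-1,3) for n in("top","scene")])
Q=W[(W[:,2]>.05)&(W[:,1]<.0)&(W[:,0]>.3)]; print(len(Q),Q.min(0) if len(Q) else 0,Q.max(0) if len(Q) else 0)
E
```

```text
bar (array([0.4839, 0.3826, 0.0441]), [np.float64(0.0017485316542959466), np.float64(0.0017485316542960386)]) (array([0.4295, 0.3912, 0.0306]), [np.float64(0.000891355423815249), np.float64(0.0008913554238152136)]) -8.92038028125448 [0.4567 0.3869 0.0374] 0.05677398003600655
ears (array([0.5336, 0.266 , 0.0525]), [np.float64(0.0011008712829006883), np.float64(0.0011008712829007035)]) (array([0.4571, 0.218 , 0.0513]), [np.float64(0.0008559930812586604), np.float64(0.0008559930812587845)]) 32.11743557473188 [0.4954 0.242  0.0519] 0.09030299585373384
mouth (array([0.4937, 0.2426, 0.0918]), [np.float64(0.0014748807418630623), np.float64(0.001474880741862896)])
30 50 [ 0.2622 -0.3387  0.0218]
160 90 [ 0.2685 -0.4683  0.0221]
170 200 [ 0.1508 -0.5017  0.0009]
330 200 [ 0.2165 -0.6773  0.0134]
400 160 [ 0.2858 -0.717   0.0529]
330 50 [ 0.3672 -0.6208 -0.0169]
250 120 [ 0.2694 -0.5626  0.0003]
325 [ 0.4554 -0.0604  0.05  ] [ 0.5428 -0.0001  0.1122]
```

>>> {"api": "jog_arm", "payload": {
  "targets": [
    [0, 0, 0, -1.0, 5.0, -2.3, 8.7],
    [0, 0, 0, -1.0, 5.0, -2.3, 8.7],
    [0, 0, 0, -1.0, 5.0, -2.3, 8.7],
    [0, 0, 0, -1.0, 5.0, -2.3, 8.7],
    [0, 0, 0, -1.0, 5.0, -2.3, 8.7],
    [0, 0, 0, -1.0, 5.0, -2.3, 8.7],
    [0, 0, 0, -1.0, 5.0, -2.3, 8.7],
    [0, 0, 0, -1.0, 5.0, -2.3, 8.7]
  ]
}}

```text
time: 1.15
position: [0.533, -0.3053, 0.3217]
tool_rot: [0.956, 1.351, -0.957]
ft_force: [-0.2, 0.0, 0.4]
grip_width: 0.999
```

>>> {"api": "jog_arm", "payload": {
  "targets": [
    [0, 0, 0, 0, 2.7, -5.1, 8.7],
    [0, 0, 0, 0, 2.7, -5.1, 8.7],
    [0, 0, 0, 0, 2.7, -5.1, 8.7],
    [0, 0, 0, 0, 2.7, -5.1, 8.7],
    [0, 0, 0, 0, 2.7, -5.1, 8.7],
    [0, 0, 0, 0, 2.7, -5.1, 8.7],
    [0, 0, 0, 0, 2.7, -5.1, 8.7],
    [0, 0, 0, 0, 2.7, -5.1, 8.7]
  ]
}}

```text
time: 2.15
position: [0.6003, 0.1515, 0.3214]
tool_rot: [0.956, 1.35, -0.957]
ft_force: [1.7, 0.4, -0.4]
grip_width: 0.998
```

>>> {"api": "jog_arm", "payload": {
  "targets": [
    [0, 0, 0, 2.2, -1.15, -5.35, 8.7],
    [0, 0, 0, 2.2, -1.15, -5.35, 8.7],
    [0, 0, 0, 2.2, -1.15, -5.35, 8.7],
    [0, 0, 0, 2.2, -1.15, -5.35, 8.7],
    [0, 0, 0, 2.2, -1.15, -5.35, 8.7],
    [9, 0, 0, 0, 0, 0, 8.7],
    [9, 0, 0, 0, 0, 0, 8.7],
    [9, 0, 0, 0, 0, 0, 8.7],
    [0, 0, 0, 0, 0, 0, 8.7]
  ]
}}

```text
time: 3.28
position: [0.4569, 0.383, 0.2112]
tool_rot: [1.304, 1.144, -1.305]
ft_force: [-0.4, 0.3, -0.1]
grip_width: 1.003
```

Run:
```python
from h import *
np.set_printoptions(precision=4,suppress=True)
s=get_state(); p,d=get_image("wrist"); cv2.imwrite("pics/w1.png",p[:,:,::-1]); np.savez("pics/w1.npz",d=d,T=wristT(s))
print(s["position"],R.from_rotvec(s["tool_rot"]).as_matrix(),s["joint_positions"])
```

```text
[0.4569 0.383  0.2112] [[-0.0003  0.9915 -0.1303]
 [-0.0006 -0.1303 -0.9915]
 [-1.     -0.0002  0.0007]] [-0.1684  0.2925 -0.6873  1.6122  0.1909  1.306  -2.5867]
```

View pics/w1.png

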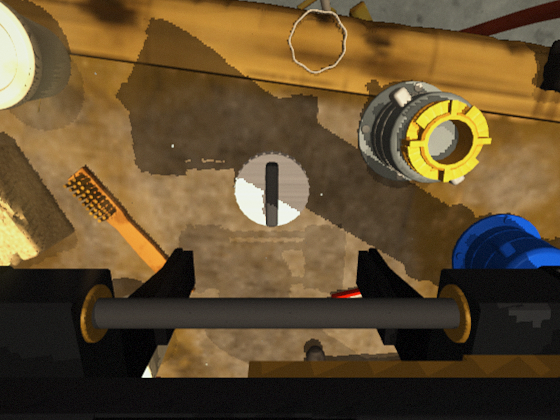

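Run:
```python
from h import *
p=cv2.imread("pics/w1.png")
cv2.imwrite("pics/w1a.png",cv2.resize(p[145:235,220:320],None,fx=6,fy=6,interpolation=cv2.INTER_CUBIC))
cv2.imwrite("pics/w1b.png",cv2.resize(p[70:195,350:500],None,fx=4.8,fy=4.8,interpolation=cv2.INTER_CUBIC))
```

```text
(no output)
```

View pics/w1a.png

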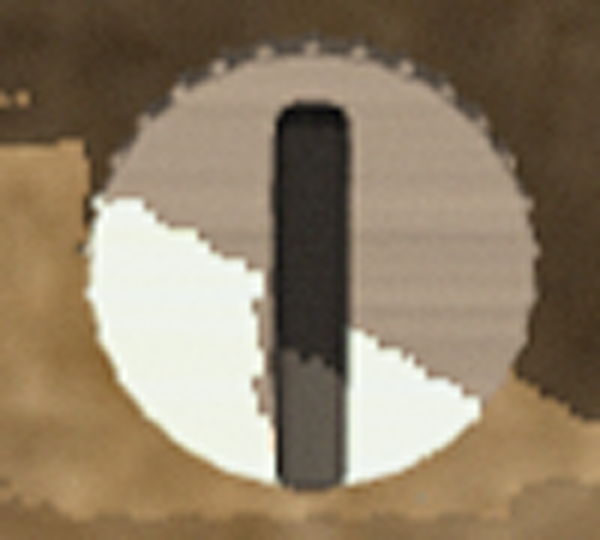

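View pics/w1b.png

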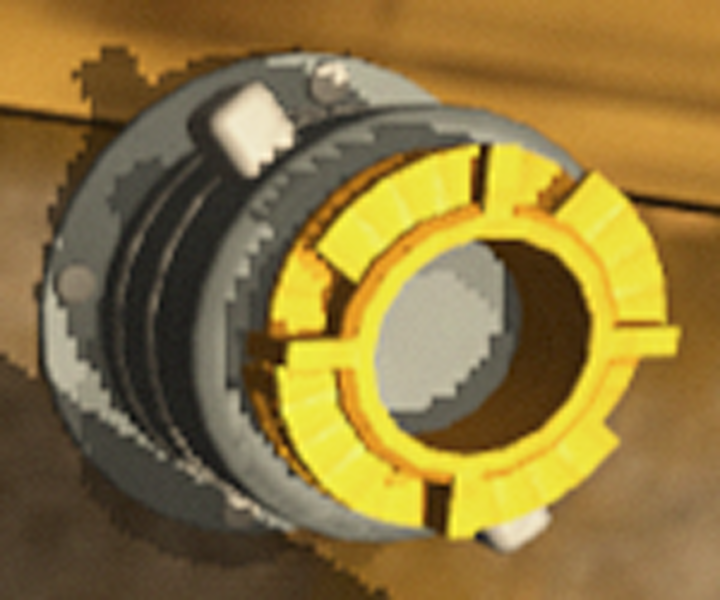

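Run:
```python
from h import *
np.set_printoptions(precision=4,suppress=True)
z=np.load("pics/w1.npz");T=z["T"];d=z["d"];K=camera_info("wrist")["intrinsics"]
W=pts("wrist",d,T)
q=W[160:228,266:278].reshape(-1,3); q=q[q[:,2]>.042]; print('bar depth',len(q),np.median(q,0),(q.min(0)+q.max(0))/2,q.min(0),q.max(0))
A=lambda x,y:(x/6+220-.4,y/6+145-.4);B=lambda x,y:(x/4.8+350-.4,y/4.8+70-.4)
print('bar rays',atz(K,T,A(313,110),.049),atz(K,T,A(311,485),.049))
print('bar meet', meet([ray(K,T,*A(312,295)),*[ray(camera_info(n)["intrinsics"],camera_info(n)["world_from_camera"],u,v) for n,u,v in(("top",241.2,206),("scene",233.9,235.3))]]))
# lid disc
q=W[145:235,220:320].reshape(-1,3); q=q[(q[:,2]>.017)&(q[:,2]<.03)]; c,r=cv2.minEnclosingCircle(q[:,:2].astype(np.float32)*1000); print('lid disc',c,r,np.median(q[:,2]))
# mouth
M=W[70:195,350:500].reshape(-1,3)
for lo,hi in((.083,.1),(.086,.09),(.090,.1)):
    q=M[(M[:,2]>lo)&(M[:,2]<hi)]; c,r=cv2.minEnclosingCircle(q[:,:2].astype(np.float32)*1000); print('mouth',lo,len(q),c,r,np.median(q[:,2]))
q=M[(M[:,2]<.015)&(M[:,2]>.002)];print(len(q),np.median(q[:,2]))
# ears at z .059 top
print('ear',atz(K,T,B(250,130),.059),atz(K,T,B(518,525),.059))
e=M[(M[:,2]>.045)&(M[:,2]<.064)]
c=np.array([.4945,.2425]); rr=np.hypot(*(e[:,:2]-c).T); e=e[(rr>.042)&(rr<.055)]; a=np.degrees(np.arctan2(e[:,1]-c[1],e[:,0]-c[0])); print(len(e),np.sort(a)[::max(1,len(a)//20)])
```

```text
bar depth 733 [0.4599 0.3876 0.0495] [0.4585 0.3879 0.047 ] [0.4291 0.3791 0.0425] [0.4878 0.3968 0.0514]
bar rays [0.4892 0.3835 0.049 ] [0.4291 0.3919 0.049 ]
bar meet (array([0.457 , 0.3873, 0.0364]), [np.float64(0.0008144219522534345), np.float64(0.0010416191380690993), np.float64(0.0017861170514506747)])
lid disc (457.5600280761719, 387.75048828125) 38.90639114379883 0.024766476714433383
mouth 0.083 3547 (494.7957763671875, 243.7647247314453) 31.841102600097656 0.08939007634808449
mouth 0.086 1689 (494.7325439453125, 243.75979614257812) 31.8343505859375 0.08869950014188621
mouth 0.09 1518 (494.79827880859375, 243.76544189453125) 31.304702758789062 0.09243598436488112
2067 0.0066194840239875985
ear [0.5317 0.2682 0.059 ] [0.4548 0.2199 0.059 ]
334 [-157.3775 -155.2672 -152.9732 -150.0341 -146.6678   27.1678   28.5039
   29.7946   30.7864   31.8675   32.6389   33.6251   34.8201   35.8903
   36.7059   37.6059   38.4996   39.2826   39.8212   40.4123   41.038 ]
```

>>> {"api": "jog_arm", "payload": {
  "targets": [
    [0, 0, 0, 4.1, 0.08, -0.49, 4],
    [0, 0, 0, 4.1, 0, 0, 4],
    [0, 0, 0, 4.1, 0, 0, 4],
    [0, 0, 0, 2.1, 0, 0, 4],
    [0, 0, 0, 1.5, 0, 0, 4],
    [0, 0, 0, 0.5, 0, 0, 4],
    [0, 0, 0, 0, 0, 0, 4]
  ]
}}

```text
time: 4.2
position: [0.4588, 0.3882, 0.0479]
tool_rot: [1.306, 1.144, -1.305]
ft_force: [-0.6, 0.5, 1.1]
grip_width: 0.471
```

Run:
```python
from h import *
s=get_state(); p,d=get_image("wrist"); cv2.imwrite("pics/w2.png",p[:,:,::-1])
print(s["position"],s["ft_force"],s["joint_positions"])
```

```text
[0.4587836  0.38822383 0.04793158] [-0.55105773  0.5030505   1.10800519] [-0.26949928  0.44929314 -0.58156349  1.76216848  0.28493762  1.01440949
 -2.66008994]
```

View pics/w2.png

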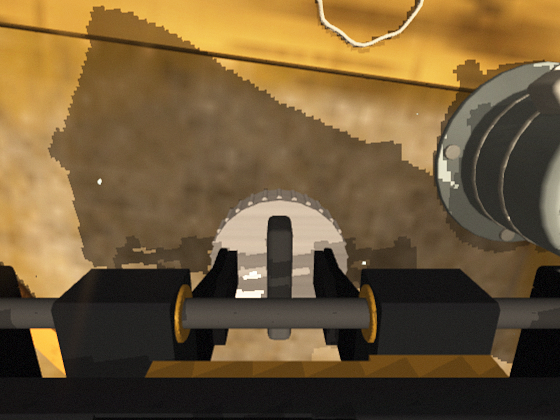

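>>> {"api": "jog_arm", "payload": {
  "targets": [
    [0, 0, 0, 0, 0, 0, 0],
    [0, 0, 0, 0, 0, 0, 0],
    [0, 0, 0, 0, 0, 0, 0],
    [0, 0, 0, 0, 0, 0, 0],
    [0, 0, 0, 0, 0, 0, 0]
  ],
  "squeeze": 45
}}

```text
time: 4.88
position: [0.4586, 0.3877, 0.0477]
tool_rot: [1.306, 1.143, -1.306]
ft_force: [0.1, -0.7, 1.9]
grip_width: 0.134
```

>>> {"api": "jog_arm", "payload": {
  "targets": [
    [0, 0, 0, -2, 0, 0, 0],
    [0, 0, 0, -3, 0, 0, 0],
    [0, 0, 0, -3, 0, 0, 0],
    [0, 0, 0, -3, 0, 0, 0],
    [0, 0, 0, -2, 0, 0, 0],
    [0, 0, 0, 0, 0, 0, 0]
  ]
}}

```text
time: 5.62
position: [0.4592, 0.3888, 0.1795]
tool_rot: [1.309, 1.143, -1.303]
ft_force: [0.1, 0.9, -1.4]
grip_width: 0.134
```

Run:
```python
from h import *
np.set_printoptions(precision=4,suppress=True)
s=get_state(); p,d=get_image("wrist"); cv2.imwrite("pics/w3.png",p[:,:,::-1])
s2=get_image("scene"); cv2.imwrite("pics/s3.png",s2[0][:,:,::-1])
np.savez("pics/w3.npz",d=d,T=wristT(s))
Rm=R.from_rotvec(s["tool_rot"]).as_matrix()
print(s["position"],s["ft_force"],s["torque"],s["joint_positions"],s["grip_width"]); print(Rm)
az=np.degrees(np.arctan2(Rm[1,1],Rm[0,1])); print(az)
dw=np.array([.4948,.2437,s["position"][2]])-s["position"]; print(Rm.T@dw)
# angle after
th=np.radians(32.3); y=np.array([np.cos(th),np.sin(th),0]);z=np.array([np.sin(th),-np.cos(th),0])
```

```text
[0.4592 0.3888 0.1795] [ 0.119   0.8907 -1.391 ] [ 0.042  -0.0354 -0.024 ] [-0.2293  0.3132 -0.6222  1.6432  0.1917  1.2432 -2.593 ] 0.13420651829972902
[[ 0.003   0.9913 -0.1319]
 [ 0.0021 -0.1319 -0.9913]
 [-1.      0.0027 -0.0024]]
-7.581842691448374
[-0.0002  0.0544  0.1392]
```

View pics/w3.png

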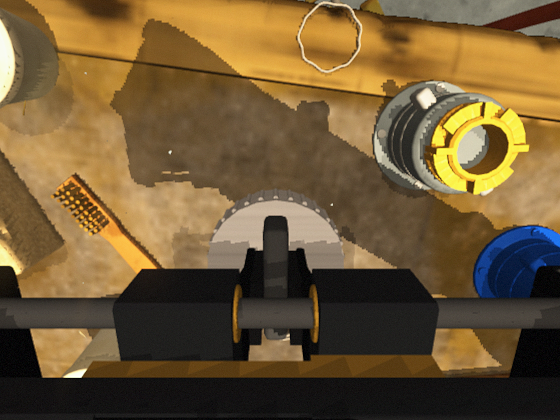

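View pics/s3.png

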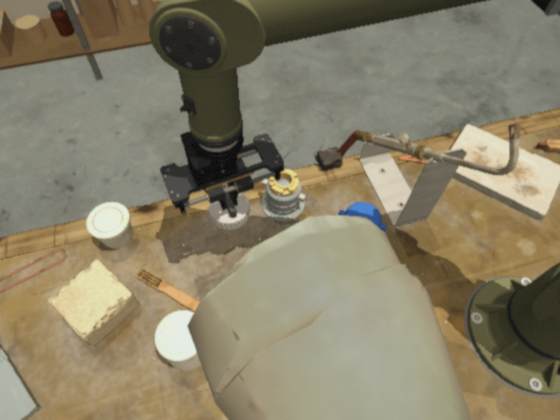

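Run:
```python
from h import *
np.set_printoptions(precision=4,suppress=True)
z=np.load("pics/w3.npz");T=z["T"];d=z["d"];W=pts("wrist",d,T)
M=W[75:200,365:535].reshape(-1,3)
for lo,hi in((.083,.1),(.086,.09),(.090,.1)):
    q=M[(M[:,2]>lo)&(M[:,2]<hi)]; c,r=cv2.minEnclosingCircle(q[:,:2].astype(np.float32)*1000); print('mouth',lo,len(q),c,r,np.median(q[:,2]))
q=W[190:270,210:345].reshape(-1,3); q=q[(q[:,2]>.145)&(q[:,2]<.165)]; print(np.median(q,0)); 
A=np.c_[q[:,:2],np.ones(len(q))]; print('tilt',np.linalg.lstsq(A,q[:,2],rcond=None)[0])
```

```text
mouth 0.083 4623 (495.02197265625, 244.00201416015625) 31.720848083496094 0.08936859730432367
mouth 0.086 2208 (495.02197265625, 244.00201416015625) 31.720848083496094 0.08869680625644007
mouth 0.09 1946 (495.0219421386719, 244.12596130371094) 31.449581146240234 0.09244005886659305
[0.4776 0.3855 0.1567]
tilt [-0.0649  0.0117  0.1827]
```

>>> {"api": "jog_arm", "payload": {
  "targets": [
    [0, 0, 0, 0, 1.36, 3.5, 0],
    [0, 0, 0, 0, 1.36, 3.5, 0],
    [0, 0, 0, 0, 1.36, 3.5, 0],
    [0, 0, 0, 0, 1.36, 3.5, 0],
    [-10, 0, 0, 0, 0, 0, 0],
    [-10, 0, 0, 0, 0, 0, 0],
    [-10, 0, 0, 0, 0, 0, 0],
    [-10, 0, 0, 0, 0, 0, 0],
    [0, 0, 0, 0, 0, 0, 0],
    [0, 0, 0, 0, 0, 0, 0]
  ]
}}

```text
time: 6.98
position: [0.4935, 0.2417, 0.1766]
tool_rot: [0.785, 1.425, -0.787]
ft_force: [-0.1, -0.4, -1.3]
grip_width: 0.132
```

```bash
cat > look.py <<'E'
from h import *
import sys
np.set_printoptions(precision=4,suppress=True)
n=sys.argv[1]
s=get_state(); Rm=R.from_rotvec(s["tool_rot"]).as_matrix()
print(s["time"],s["position"],s["ft_force"],s["torque"],s["grip_width"]); print(s["joint_positions"]); print(Rm)
print('bar az',np.degrees(np.arctan2(Rm[1,1],Rm[0,1])),'to axis in tool',Rm.T@(np.array([.4949,.2439,s["position"][2]])-s["position"]))
for c in sys.argv[2:]:
    p,d=get_image(c); cv2.imwrite(f"pics/{n}_{c}.png",p[:,:,::-1]); np.savez(f"pics/{n}_{c}.npz",d=d,T=wristT(s))
E
python3 look.py a wrist scene top
python3 - <<'E'
import cv2,numpy as np
p=cv2.imread("pics/a_scene.png")[120:260,210:350];q=cv2.imread("pics/a_wrist.png")
cv2.imwrite("pics/a_c.png",cv2.resize(p,None,fx=4,fy=4,interpolation=cv2.INTER_CUBIC))
E
```

```text
6.975 [0.4935 0.2417 0.1766] [-0.1408 -0.3513 -1.2831] [-0.0081 -0.0106  0.0074] 0.1323747967010997
[ 0.0615  0.2018 -0.6296  1.7685  0.1259  1.2134 -1.6108]
[[-0.0015  0.8458  0.5336]
 [-0.0005  0.5336 -0.8458]
 [-1.     -0.0015 -0.0004]]
bar az 32.24689682543615 to axis in tool [-0.      0.0023 -0.0011]
```

View pics/a_wrist.png

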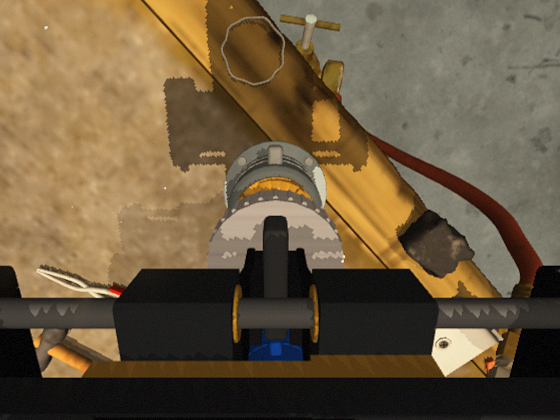

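View pics/a_c.png

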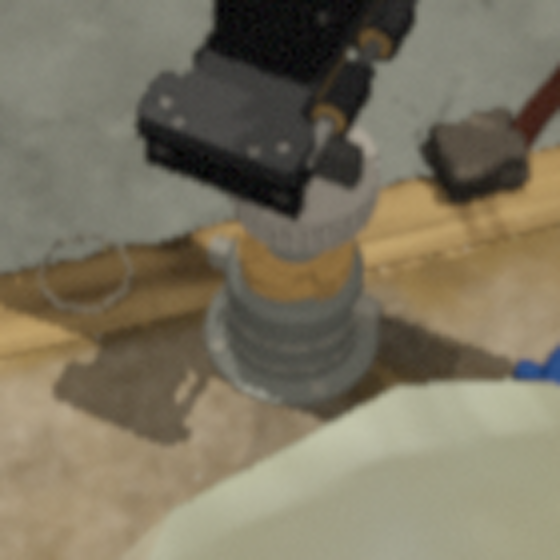

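>>> {"api": "jog_arm", "payload": {
  "targets": [
    [0, 0, 0, 0, 0.24, -0.08, 0],
    [0, 0, 0, 1.5, 0, 0, 0],
    [0, 0, 0, 1.2, 0, 0, 0],
    [0, 0, 0, 0.6, 0, 0, 0],
    [0, 0, 0, 0, 0, 0, 0],
    [0, 0, 0, 0, 0, 0, 0]
  ]
}}

```text
time: 7.88
position: [0.4958, 0.2441, 0.1448]
tool_rot: [0.783, 1.425, -0.783]
ft_force: [-0.1, -0.0, -1.4]
grip_width: 0.139
```

```bash
python3 look.py b wrist scene
python3 - <<'E'
import cv2,numpy as np
p=cv2.imread("pics/b_scene.png")[120:260,210:350]
cv2.imwrite("pics/b_c.png",cv2.resize(p,None,fx=4,fy=4,interpolation=cv2.INTER_CUBIC))
q=cv2.imread("pics/b_wrist.png")[120:280,190:370]
cv2.imwrite("pics/b_w.png",cv2.resize(q,None,fx=4,fy=3.75,interpolation=cv2.INTER_CUBIC))
E
```

```text
7.875 [0.4958 0.2441 0.1448] [-0.1028 -0.0146 -1.3728] [-0.1002 -0.0175  0.0256] 0.13886829697733608
[ 0.0498  0.2381 -0.626   1.7987  0.1519  1.1526 -1.6297]
[[ 0.0004  0.8442  0.536 ]
 [ 0.0002  0.536  -0.8442]
 [-1.      0.0005  0.0001]]
bar az 32.41510823098623 to axis in tool [-0.     -0.0008 -0.0003]
```

View pics/b_w.png

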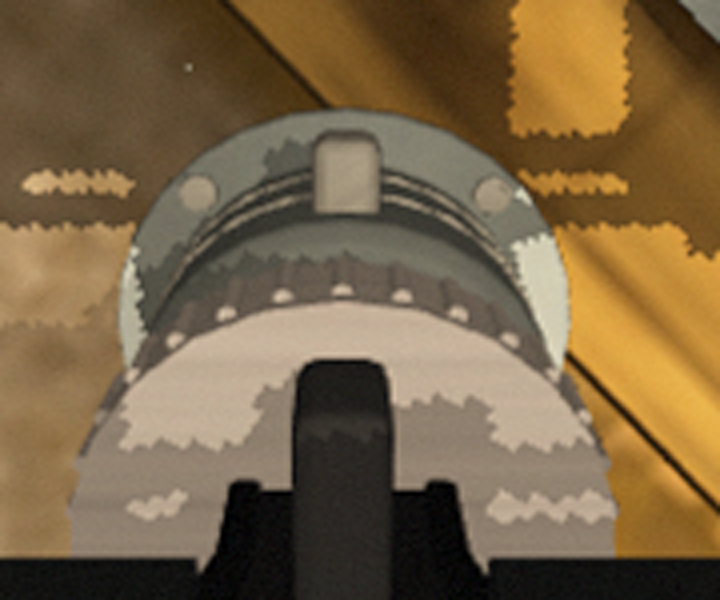

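View pics/b_c.png

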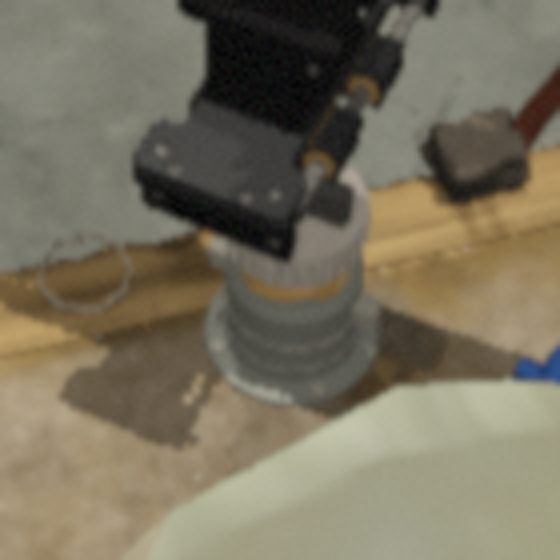

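>>> {"api": "jog_arm", "payload": {
  "targets": [
    [0, 0, 0, 0.3, -0.06, -0.02, 0],
    [0, 0, 0, 0.3, 0, 0, 0],
    [0, 0, 0, 0.2, 0, 0, 0],
    [0, 0, 0, 0.2, 0, 0, 0],
    [0, 0, 0, 0, 0, 0, 0],
    [0, 0, 0, 0, 0, 0, 0]
  ]
}}

```text
time: 8.72
position: [0.495, 0.2438, 0.1345]
tool_rot: [0.783, 1.425, -0.783]
ft_force: [0.6, 0.1, -1.1]
grip_width: 0.135
```

```bash
python3 look.py c
```

```text
8.725 [0.495  0.2438 0.1345] [ 0.6104  0.1459 -1.0783] [-0.0352 -0.0286 -0.0087] 0.1353315653773499
[ 0.047   0.2474 -0.6243  1.8109  0.1588  1.1334 -1.6354]
[[ 0.      0.8442  0.536 ]
 [-0.0001  0.536  -0.8442]
 [-1.     -0.      0.0001]]
bar az 32.41469550227979 to axis in tool [-0.     -0.     -0.0001]
```

>>> {"api": "jog_arm", "payload": {
  "targets": [
    [0, 0, 0, 0.1, 0, 0, 0],
    [0, 0, 0, 0.05, 0, 0, 0],
    [0, 0, 0, 0, 0, 0, 0]
  ]
}}

```text
time: 9.1
position: [0.4951, 0.2439, 0.134]
tool_rot: [0.783, 1.424, -0.783]
ft_force: [-2.2, -1.6, 4.9]
grip_width: 0.136
```

>>> {"api": "jog_arm", "payload": {
  "targets": [
    [0, 0, 0, 0, 0, 0, 0],
    [0, 0, 0, 0, 0, 0, 0],
    [-6, 0, 0, 0, 0, 0, 0],
    [-6, 0, 0, 0, 0, 0, 0],
    [-6, 0, 0, 0, 0, 0, 0],
    [-6, 0, 0, 0, 0, 0, 0],
    [0, 0, 0, 0, 0, 0, 0]
  ]
}}

```text
time: 9.98
position: [0.4957, 0.2445, 0.134]
tool_rot: [0.461, 1.52, -0.458]
ft_force: [0.5, 0.6, 5.4]
grip_width: 0.128
```

```bash
python3 look.py c
```

```text
9.975 [0.4957 0.2445 0.134 ] [0.517  0.6279 5.4302] [0.0783 0.0619 0.1005] 0.1278595084659407
[ 0.0938  0.2584 -0.6801  1.8095  0.1785  1.1333 -1.2327]
[[ 0.002   0.5538  0.8326]
 [ 0.001   0.8326 -0.5538]
 [-1.      0.002   0.0011]]
bar az 56.3692183854524 to axis in tool [-0.     -0.0009 -0.0004]
```

>>> {"api": "jog_arm", "payload": {
  "targets": [
    [-3, 0, 0, 0.03, -0.04, -0.02, 0],
    [-3, 0, 0, 0.03, 0, 0, 0],
    [0, 0, 0, 0, 0, 0, 0]
  ]
}}

```text
time: 10.35
position: [0.4944, 0.2433, 0.132]
tool_rot: [0.379, 1.538, -0.38]
ft_force: [0.2, 0.7, -0.8]
grip_width: 0.135
```

>>> {"api": "jog_arm", "payload": {
  "targets": [
    [0, 0, 0, 0.15, 0, 0, 0],
    [0, 0, 0, 0.15, 0, 0, 0],
    [0, 0, 0, 0, 0, 0, 0]
  ]
}}

```text
time: 10.72
position: [0.4944, 0.2435, 0.129]
tool_rot: [0.378, 1.538, -0.378]
ft_force: [1.9, 0.5, -1.7]
grip_width: 0.132
```

>>> {"api": "jog_arm", "payload": {
  "targets": [
    [0, 0, 0, 0.15, 0, 0, 0],
    [0, 0, 0, 0, 0, 0, 0],
    [0, 0, 0, 0, 0, 0, 0]
  ]
}}

```text
time: 11.1
position: [0.4943, 0.2433, 0.1277]
tool_rot: [0.377, 1.538, -0.378]
ft_force: [-0.3, 0.1, -1.5]
grip_width: 0.135
```

```bash
python3 look.py c
```

```text
11.1 [0.4943 0.2433 0.1277] [-0.2988  0.0561 -1.4637] [-0.0369 -0.0441 -0.0338] 0.13462897151864156
[ 0.1044  0.2666 -0.6924  1.8171  0.1876  1.125  -1.134 ]
[[-0.0006  0.4633  0.8862]
 [-0.0005  0.8862 -0.4633]
 [-1.     -0.0007 -0.0003]]
bar az 62.3998762815709 to axis in tool [-0.      0.0008  0.0002]
```

>>> {"api": "jog_arm", "payload": {
  "targets": [
    [0, 0, 0, 0.1, 0.05, 0, 0],
    [0, 0, 0, 0.05, 0, 0, 0],
    [0, 0, 0, 0, 0, 0, 0]
  ]
}}

```text
time: 11.48
position: [0.4949, 0.2439, 0.1268]
tool_rot: [0.377, 1.537, -0.378]
ft_force: [-1.6, -1.1, 2.7]
grip_width: 0.134
```

>>> {"api": "jog_arm", "payload": {
  "targets": [
    [5, 0, 0, 0.06, 0, 0, 0],
    [5, 0, 0, 0.06, 0, 0, 0],
    [5, 0, 0, 0.06, 0, 0, 0],
    [5, 0, 0, 0.06, 0, 0, 0],
    [0, 0, 0, 0, 0, 0, 0]
  ]
}}

```text
time: 12.1
position: [0.4954, 0.2444, 0.1245]
tool_rot: [0.649, 1.471, -0.647]
ft_force: [1.9, 0.2, 2.5]
grip_width: 0.138
```

```bash
python3 look.py c
```

```text
12.1 [0.4954 0.2444 0.1245] [1.8627 0.164  2.4729] [-0.0449 -0.271  -0.0066] 0.13787478608206366
[ 0.0604  0.2622 -0.6426  1.8203  0.1743  1.1141 -1.4723]
[[ 0.0015  0.7376  0.6753]
 [ 0.0006  0.6753 -0.7376]
 [-1.      0.0015  0.0006]]
bar az 42.475998388152405 to axis in tool [-0.     -0.0007  0.    ]
```

>>> {"api": "jog_arm", "payload": {
  "targets": [
    [5, 0, 0, 0.06, -0.05, 0, 0],
    [5, 0, 0, 0.06, 0, 0, 0],
    [5, 0, 0, 0.06, 0, 0, 0],
    [5, 0, 0, 0.06, 0, 0, 0],
    [0, 0, 0, 0, 0, 0, 0]
  ]
}}

```text
time: 12.72
position: [0.4948, 0.2445, 0.1222]
tool_rot: [0.916, 1.37, -0.913]
ft_force: [-0.1, 0.9, 3.6]
grip_width: 0.132
```

```bash
python3 look.py c
```

```text
12.725 [0.4948 0.2445 0.1222] [-0.1384  0.9365  3.5658] [ 0.3438 -0.0859  0.07  ] 0.13224631064917008
[ 0.0201  0.2556 -0.5958  1.8249  0.159   1.1071 -1.8086]
[[ 0.0013  0.9234  0.3838]
 [ 0.0011  0.3838 -0.9234]
 [-1.      0.0016 -0.0005]]
bar az 22.570289047820253 to axis in tool [-0.     -0.0001  0.0006]
```

>>> {"api": "jog_arm", "payload": {
  "targets": [
    [4, 0, 0, 0.05, 0, 0.03, 0],
    [4, 0, 0, 0.04, 0, 0, 0],
    [0, 0, 0, 0, 0, 0, 0]
  ]
}}

```text
time: 13.1
position: [0.4953, 0.2432, 0.1214]
tool_rot: [1.019, 1.317, -1.018]
ft_force: [0.6, -1.5, 5.3]
grip_width: 0.138
```

```bash
python3 look.py c
```

```text
13.1 [0.4953 0.2432 0.1214] [ 0.6418 -1.5141  5.2888] [-0.2239 -0.2516  0.7463] 0.1384634132008564
[ 0.005   0.2534 -0.5768  1.8262  0.1555  1.1052 -1.9419]
[[ 0.002   0.9674  0.2532]
 [-0.0007  0.2532 -0.9674]
 [-1.      0.0017  0.0012]]
bar az 14.666560457950428 to axis in tool [-0.     -0.0002 -0.0008]
```

>>> {"api": "jog_arm", "payload": {
  "targets": [
    [3, 0, 0, 0.03, 0, -0.05, 0],
    [3, 0, 0, 0.02, 0, 0, 0],
    [0, 0, 0, 0, 0, 0, 0]
  ]
}}

```text
time: 13.48
position: [0.4958, 0.2434, 0.1214]
tool_rot: [1.097, 1.274, -1.095]
ft_force: [1.6, -2.0, 7.4]
grip_width: 0.151
```

```bash
python3 look.py c wrist scene top
```

```text
13.475 [0.4958 0.2434 0.1214] [ 1.5554 -2.0094  7.4022] [-0.4313 -0.2611  1.0885] 0.1513821590357988
[-0.0074  0.2517 -0.5632  1.8262  0.1525  1.1038 -2.0441]
[[ 0.0032  0.9885  0.1511]
 [-0.0012  0.1511 -0.9885]
 [-1.      0.003   0.0016]]
bar az 8.688891557532443 to axis in tool [-0.     -0.0008 -0.0006]
```

View pics/c_wrist.png

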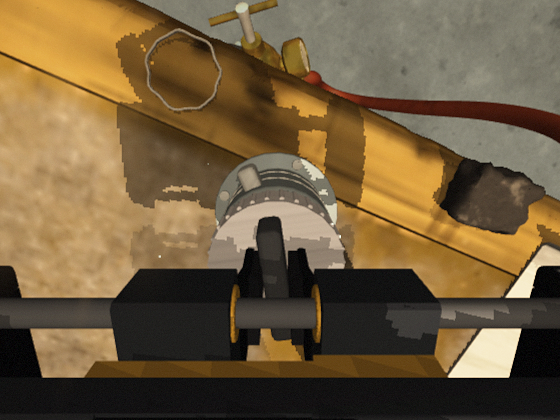

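>>> {"api": "jog_arm", "payload": {
  "targets": [
    [-4, 0, 0, -0.05, 0, 0, 0],
    [0, 0, 0, -0.05, 0, 0, 4],
    [0, 0, 0, 0, 0, 0, 4],
    [0, 0, 0, 0, 0, 0, 4],
    [0, 0, 0, 0, 0, 0, 4],
    [0, 0, 0, -1, 0, 0, 4],
    [0, 0, 0, -3, 0, 0, 4],
    [0, 0, 0, -5, 0, 0, 4],
    [0, 0, 0, -2, 0, 0, 4],
    [0, 0, 0, 0, 0, 0, 4]
  ]
}}

```text
time: 14.88
position: [0.4954, 0.2446, 0.2336]
tool_rot: [1.051, 1.301, -1.045]
ft_force: [0.2, 0.5, -0.6]
grip_width: 0.462
```

```bash
python3 look.py d wrist scene
python3 - <<'E'
from h import *
np.set_printoptions(precision=4,suppress=True)
z=np.load("pics/d_wrist.npz");W=pts("wrist",z["d"],z["T"])
M=W.reshape(-1,3); q=M[np.hypot(M[:,0]-.4949,M[:,1]-.2439)<.045]
b=q[(q[:,2]>.115)&(q[:,2]<.14)];print('bar',len(b),np.median(b,0))
for f in(30,50,70,90): print(np.percentile(b[:,2],f))
l=q[(q[:,2]>.091)&(q[:,2]<.105)];c,r=cv2.minEnclosingCircle(l[:,:2].astype(np.float32)*1000)
print('lid top',len(l),np.median(l[:,2]),c,r)
m=abs(l[:,2]-np.median(l[:,2]))<.002;l=l[m];A=np.c_[l[:,:2],np.ones(len(l))];print(np.linalg.lstsq(A,l[:,2],rcond=None)[0])
E
```

```text
14.875 [0.4954 0.2446 0.2336] [ 0.2043  0.4605 -0.6191] [ 0.0189 -0.0041  0.0144] 0.4622086303063823
[ 0.0242  0.1542 -0.584   1.694   0.0887  1.3153 -1.9306]
[[ 0.0043  0.9766  0.215 ]
 [ 0.0014  0.215  -0.9766]
 [-1.      0.0045 -0.0004]]
bar az 12.41353073668895 to axis in tool [-0.     -0.0007  0.0006]
bar 1065 [0.4974 0.2447 0.1233]
0.1228135130906216
0.12332871599066902
0.12376792052651786
0.12433104283437987
lid top 4670 0.09862806766474574 (495.0148010253906, 243.99771118164062) 38.71208190917969
[0.0008 0.0015 0.0979]
```

View pics/d_wrist.png

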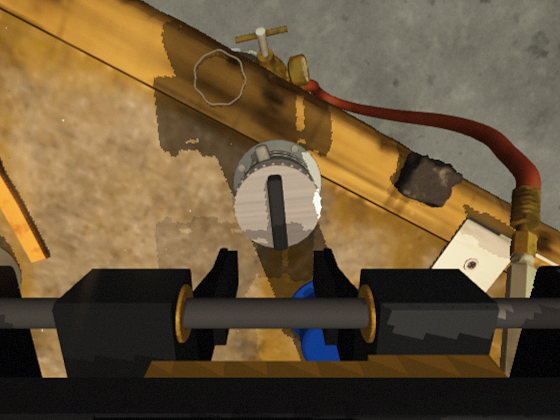

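View pics/d_scene.png

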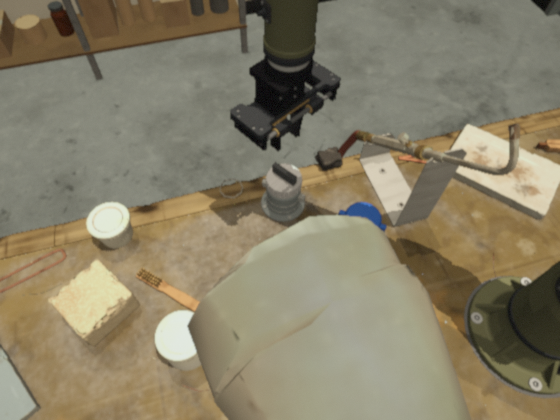

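```bash
python3 -c "
from bench import *
print(close_job())"
```

```text
the job is handed in; nothing more can be done
None
```

The lid is screwed home on the grey canister and released, and I handed the job in at about 15 s of the 45 s allowed. The hand-in reports no verdict.

- **On the ledge:** I gripped the lid by its bar and set it level on the mouth with the bar about 0.1° off the measured ear line. It touched at a lid height of about 86 mm.
- **Thread start:** I turned it back with light downward pressure. At 30° the upward force vanished and the lid went down freely to about 79–80 mm.
- **Screwing home:** I turned it clockwise, following the thread down, until the torque rose to about 1 N m. The bar began to turn in the jaws there, which I took as the stop, after roughly 46° of turning.
- **Release:** I eased back 4°, opened the jaws and withdrew to 0.23 m.

The last checks came from the wrist camera's depth:
- **Height:** the lid stands at about 73.8 mm, against 73.6 mm for home and the 75.9 mm limit.
- **Centring and level:** it is within about 0.2 mm of the measured axis, with a tilt of about 0.002 rad.
- **Robot:** nothing is touching it, and the wrist force is back to about zero.

One check disagreed. A rough depth fit while I was carrying the lid suggested a tilt of about 0.065 rad. I put it down to pixels from the rim and did not re-measure the tilt while the lid sat on the ledge; the fit after release does not show it.

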